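# Shim the rocking tube shaker

## Robot

A 6-joint arm with a two-finger parallel gripper is mounted at the origin on the work surface. World frame = base frame: x ahead of the robot, y to its left, z up, the work surface at z = 0. Lengths are in mm, angles in rad, forces in N, time in s.
With the tool pointing down it reaches from about 400 to 925 mm from the base axis. Payload 12.5 kg.
Tool frame: the origin (TCP) lies midway between the tips of the shut fingers; the grasp point (between the pads) lies 19 mm behind it; x points along the fingers, y is the direction in which the jaws open and shut, and the axes are right-handed (so a half turn about x gives the same grasp; the last joint's range is limited). The gripper opens to 95 mm and grips with 3 to 60 N. Pads are 20 mm wide; open, the fingers measure 119 mm over their backs; the gripper's body (75 mm by 180 mm) begins 59 mm behind the grasp point.
Start: joints at [-1.245, 0.491, 1.559, -0, 1.092, -0.106], TCP at [261.591, -567.642, 214.661] pointing down, gripper open.
Joint ranges: [-3.1, 3.1], [-0.84, 2.19], [0.05, 2.79], [-1.13, 4.28], [0.06, 2.93], [-2.69, 2.69]. Speed limits (rad/s): [2.22, 2.22, 2.79, 3.14, 3.14, 3.14].

## Interface

Orientations are given as [roll, pitch, yaw] about the fixed x, y, z axes, in that order (R = Rz(yaw) Ry(pitch) Rx(roll)).
In Python, from cell import state, read_camera, job_done gives the robot as it stands.
- The arm moves only by the tool move_arm, never from a script. Its argument "targets" is a list of rows, each a list of 7 numbers: the shift along the world's x, y, z in m, then the turn, a rotation vector about the world's x, y, z in degrees, then the gripper's target within -1 to 1 (fully open at 1, half-way at 0, shut at -1). In form: [[dx, dy, dz, wx, wy, wz, hand], ...]. A call has 1 to 10 rows; each row is the pose to reach, as a shift and turn from the pose commanded when the call began; what a row does not reach only later rows make up. A row lasts 1/10 s, in which the tool goes at most 50 mm and 8.59 degrees, less where a joint would pass 70% of its speed; a pose out of reach is approached as far as the arm can. A call with a gripper value outside its range is refused whole. The fingers move at their own pace and stop on an object; the grip force is fixed at half the most. Time passes only in rows, so rows that repeat a pose let the fingers close. It gives the time, the measured TCP pose, the force and the opening at its end, in the units of the state.
- state(): the state, without advancing time (a new reading comes with each control period).
- read_camera(name): name is "side" or "top"; returns a dict with "img" (384x512x3 uint8, blue, green, red), "mtx" (3x3 intrinsics, pixels), "k1" (the pictures are not rectified: a ray, as slopes to the right and down, at radius r is drawn at 1 + k1 r^2 times it, then the intrinsics apply), "cam_to_world" (4x4, takes a point from camera to world coordinates). Camera axes: x right, y up, looking along -z (the intrinsics and any distortion apply to the point x, -y, -z); pixel columns grow to the right and rows downward; lengths in mm; the calibration is good to about 2 mm. A picture is of the moment at which its call begins. There is no depth.
- job_done(): hands the job in, once; it reports no verdict.
The state is a dict: "t": time; "joints": joint angles; "qvel": joint speeds; "tau": joint torques, N m; "eef_pos": TCP position; "tcp_rot": TCP orientation; "ft_force": force on the tool from outside, world axes, zero at the start; "moment": the same for the moment, N m; "opening": opening from 0.0 (shut) to 1.0 (fully open).
Only numpy, scipy, OpenCV 4.12 (cv2) and the standard library are available. Lean on these libraries where they do the work, as an engineer would, in place of code of your own. Each camera call takes 0.05 s, during which the arm holds its last target.

## Task

The tube shaker rocks because the foot at its rear left corner, the one nearest the white wedge, is too short. Push the wedge with the fingers, thin end first, under that foot until it is snug and the shaker stands level without rocking; do not pick the wedge up and do not shove the shaker along the bench. Then press down firmly on the top of the case at that same corner to check that it no longer dips, let go, and leave the other things on the bench as they are.

Things in the scene. Friction and masses are not known exactly. Their poses are not given: they have to be found in the camera images.
- shaker: Loose tube shaker, about 1.8 kg: white case 160 (x) x 200 (y) mm, flat grey top 90 mm above the bench, underside 24 mm above it. Display and black dial on its -x face (front). Origin: on the bench under the middle of the case; z up. Domed feet under steel arms at x +-60, y +-125 mm; arm tops 50 mm, screw heads 64 mm high. Level now on three feet; the rear left foot (+x +y) hangs free.
- tube_block (a point): Top centre of the aluminium tube block on the case (x -12, y -18, z 116 mm in the shaker's frame), 80 (x) x 110 (y) mm; red-capped tubes in it reach 158 mm above the bench. Leave it alone.
- short_foot (a point): Lowest point of the short domed rubber foot (24 mm wide, round, 12 mm dome radius), at x +60, y +125, z +8 mm in the shaker's frame; shaker's axes. It hangs 8 mm clear of the bench; a press of a few newtons on that corner makes the unshimmed shaker dip about 4 degrees.
- press_corner (a point): Flat top of the case at the short foot's corner: x +62, y +80, z +90 mm in the shaker's frame, 30 mm or more clear of the tube block.
- wedge: Loose solid white plastic wedge, about 70 g, 96 (x) x 50 (y) mm. Origin: centre of its flat underside; +x points to the thin end (2 mm high, at x +48); the top slopes evenly (1 in 6) up to 18 mm at the back. It starts on the shaker's +y side, thin end within 15 degrees of the shaker's -y direction, 25 to 65 mm short of the foot's middle and up to 25 mm to one side.
- wedge_back (a point): Foot of the wedge's upright flat back face (50 mm wide, 18 mm high), at x -48 in the wedge's frame: push here. Snug when the foot's lowest point lies about 60 mm ahead of this along the wedge's x (x +12 in its frame). It slides easily until it meets the foot, then resistance rises to several newtons within a few mm.
- loose_cap: Bystander: red tube cap, 20 mm across, 16 mm high, origin at its underside.
- vial: Bystander: small upright vial, 22 mm across, 45 mm high, origin at its underside.
- spacer: Bystander: flat white block 45 x 28 x 12 mm, no slope, origin at its underside.
- microtube_rack: Bystander: green perforated rack 85 x 220 x 28 mm, origin at its underside.
- tip_box: Bystander: green tip box with orange top, 85 x 125 x 70 mm, origin at its underside.
- pipette: Bystander: grey pipette lying along its y, about 230 mm long, 28 mm high, origin near its middle on the bench.

How it is judged:
By the outcome, as a careful person would: the job done as asked, in the order asked, and still so for the second after the job is handed in, with the robot touching nothing.
It also fails if it takes over 48 s, if anything falls off the work surface, if the arm or the gripper's body presses on something with over 40 N, if the wrist force passes 120 N, or if a joint passes its speed limit or range.

## Working session

There is one attempt and no reset: what is moved stays moved. The work goes in short steps, Python scripts to look and compute and a tool call to move; the robot and the scene stay as the last step left them, time stands still between calls to the robot, and variables do not carry over. Pictures are saved under pics/ and viewed, and the job is handed in when it is done.

Besides the shell and the picture viewer there is one more tool, called after ">>>" as name([rows], argument=value, ...), one row to a line, values as JSON. move_arm: Moves the arm, as the interface text tells. Its arguments: {"type":"object","properties":{"targets":{"type":"array"}},"required":["targets"]}

```bash
mkdir -p pics; ls
python3 - <<'E'
from cell import state, read_camera
import cv2,pickle,numpy as np
s=state();print(s)
for n in("top","side"):
    c=read_camera(n);cv2.imwrite(f"pics/{n}0.png",c["img"]);pickle.dump(c,open(f"{n}0.pkl","wb"));print(c["mtx"],c["k1"],np.round(c["cam_to_world"],3))
E
```

```text
pics
{'t': 0.0, 'joints': array([-1.24459600e+00,  4.91552636e-01,  1.55948082e+00, -2.90373906e-05,
        1.09169054e+00, -1.05598173e-01]), 'qvel': array([-0.0002298 , -0.000573  ,  0.00125352,  0.00171157, -0.0001486 ,
       -0.00030326]), 'tau': array([-1.27357169e-03, -6.12645435e+01, -2.58183968e+01,  6.92370976e-02,
        4.81628941e-02, -7.15169790e-05]), 'eef_pos': array([ 261.49771954, -567.3813417 ,  214.05524912]), 'tcp_rot': array([-1.65363519,  1.5696647 ,  1.91976936]), 'ft_force': array([-0.11423526, -0.67216047,  0.03009438]), 'moment': array([ 0.02239322,  0.00462086, -0.03128301]), 'opening': 0.9982716330541991}
[[444.99413012   0.         256.44318398]
 [  0.         444.99413012 194.13392162]
 [  0.           0.           1.        ]] -0.027672853501103115 [[-2.800000e-02  9.980000e-01 -6.200000e-02  4.880310e+02]
 [-9.990000e-01 -2.700000e-02  2.100000e-02  6.083600e+01]
 [ 1.900000e-02  6.200000e-02  9.980000e-01  1.507603e+03]
 [ 0.000000e+00  0.000000e+00  0.000000e+00  1.000000e+00]]
[[386.40996065   0.         254.51903352]
 [  0.         386.40996065 189.81177316]
 [  0.           0.           1.        ]] -0.12531332976966927 [[-7.91000e-01  4.13000e-01 -4.52000e-01  9.56680e+01]
 [-6.12000e-01 -5.33000e-01  5.84000e-01  6.52054e+02]
 [ 1.00000e-03  7.38000e-01  6.74000e-01  8.02463e+02]
 [ 0.00000e+00  0.00000e+00  0.00000e+00  1.00000e+00]]
```

View pics/top0.png

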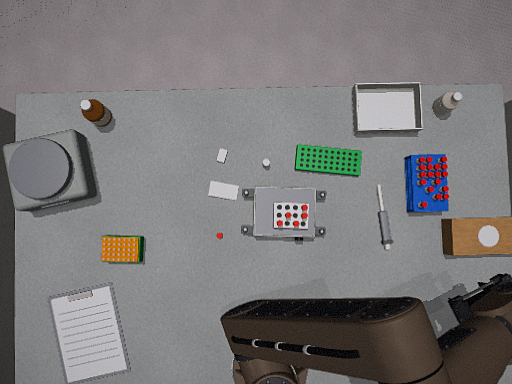

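View pics/side0.png

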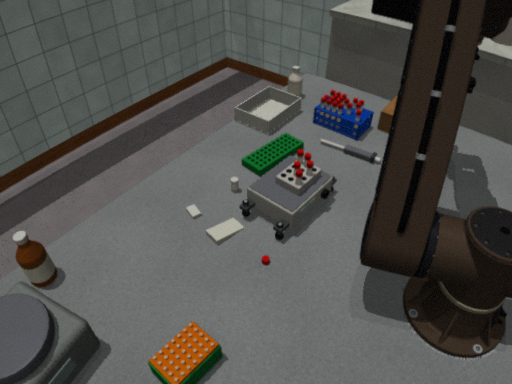

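The top view shows the shaker at about (285,212) with its dial facing down (−x). The short foot is at about (247,192), the wedge at (223,190) and the spacer at (222,155). I'll zoom in on both views.

```bash
cat > h.py <<'E'
import numpy as np,cv2,pickle
def ray(c,uv):
    k=c["k1"];D=np.array([k,0,0,0,0.]);
    p=cv2.undistortPoints(np.array(uv,float).reshape(-1,1,2),c["mtx"],D).reshape(-1,2)
    d=np.c_[p[:,0],-p[:,1],-np.ones(len(p))]@c["cam_to_world"][:3,:3].T
    return c["cam_to_world"][:3,3],d
def plane(c,uv,z):
    o,d=ray(c,uv);return o+d*((np.asarray(z)-o[2])/d[:,2])[:,None]
def proj(c,P):
    M=c["cam_to_world"];q=(np.atleast_2d(P)-M[:3,3])@M[:3,:3];q=q*[1,-1,-1]
    return cv2.projectPoints(q,np.zeros(3),np.zeros(3),c["mtx"],np.array([c["k1"],0,0,0,0.]))[0].reshape(-1,2)
def L(n):return pickle.load(open(n+".pkl","rb"))
def crop(c,x,y,w,h,s,name):
    cv2.imwrite("pics/"+name,cv2.resize(c["img"][y:y+h,x:x+w],None,fx=s,fy=s,interpolation=cv2.INTER_CUBIC))
E
python3 - <<'E'
from h import *
crop(L("top0"),195,140,140,105,5.7,"top0c.png")
crop(L("side0"),180,130,170,140,4.2,"side0c.png")
E
```

```text
(no output)
```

View pics/top0c.png

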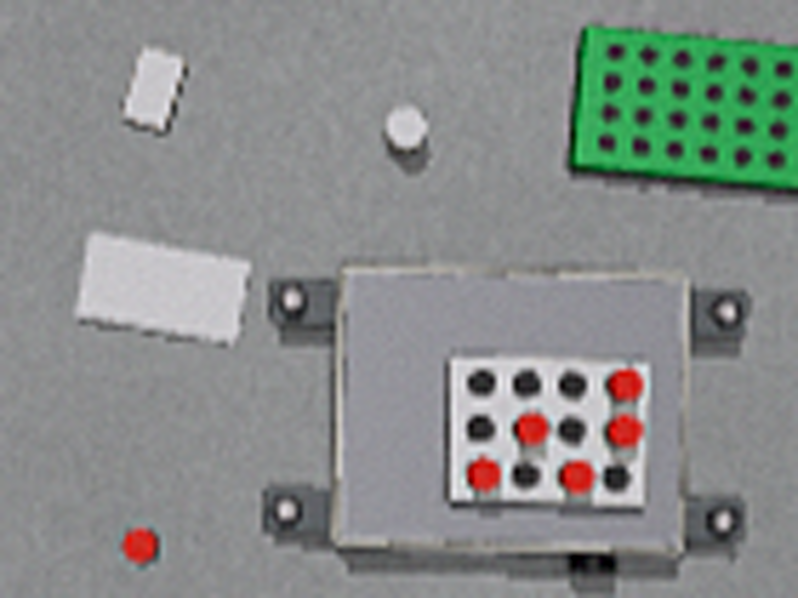

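View pics/side0c.png

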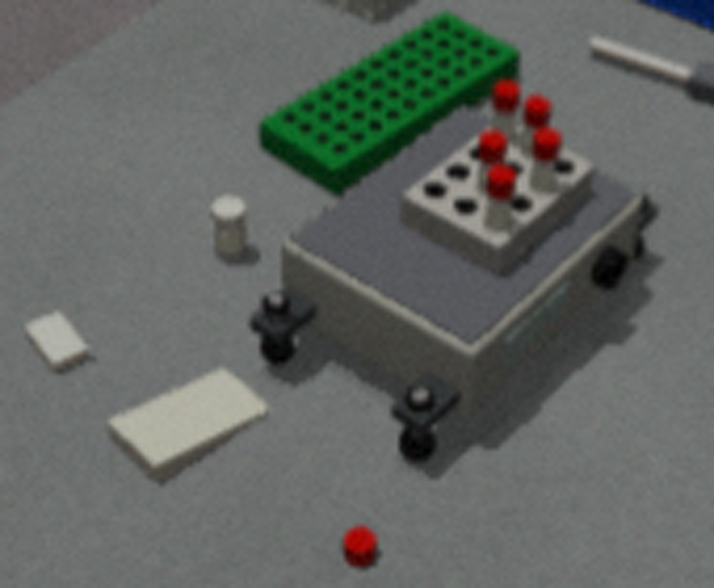

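The crops show the wedge's thin end facing the rear-left foot and yawed slightly toward −x, with the screw heads clearly visible. Next I'll measure them.

```bash
cat > wedge.py <<'E'
from h import *
def cc(p,s,o): return (np.array(p,float)+.5)/s-.5+o
def wedge_top(c,roi=(203,175,242,204)):
    x0,y0,x1,y1=roi;g=c["img"].min(2)[y0:y1,x0:x1]
    g=cv2.resize(g,None,fx=8,fy=8,interpolation=cv2.INTER_CUBIC)
    m=(g>175).astype(np.uint8);cs=max(cv2.findContours(m,0,1)[0],key=cv2.contourArea)
    h=cv2.convexHull(cs);q=None
    for e in np.linspace(.01,.1,60):
        a=cv2.approxPolyDP(h,e*cv2.arcLength(h,True),True)
        if len(a)==4:q=a.reshape(-1,2);break
    print("hull",cv2.contourArea(h)/64,"rect",cv2.minAreaRect(cs))
    return cc(q,8,(x0,y0))
E
python3 - <<'E'
from wedge import *
t,s=L("top0"),L("side0")
S=plane(t,cc([(292,300),(286,511),(728,312),(722,520)],5.7,(195,140)),64.)
print(S,"rearleft,frontleft,rr,fr");print(S.mean(0))
S2=plane(s,cc([(275,302),(420,397)],4.2,(180,130)),64.);print("side",S2)
q=wedge_top(t);print(q)
q=q[np.argsort(q[:,0])];P=plane(t,q,[18.,18,2,2]);print(P)
q2=cc([(110,430),(157,470),(222,370),(266,408)],4.2,(180,130))
print("side wedge",plane(s,q2,[18.,18,2,2]))
E
```

```text
[[ 584.69190639   65.21580355   64.        ]
 [ 464.84289032   71.80376404   64.        ]
 [ 571.15005288 -183.94764308   64.        ]
 [ 452.64465097 -176.13631656   64.        ]] rearleft,frontleft,rr,fr
[518.33237514 -55.76609802  64.        ]
side [[581.46181349  65.76025855  64.        ]
 [458.2932391   76.55709184  64.        ]]
hull 423.90625 rect ((164.38980102539062, 123.59811401367188), (231.21499633789062, 118.79077911376953), 10.437475204467773)
[[210.3125 181.0625]
 [237.9375 185.4375]
 [235.3125 199.4375]
 [208.1875 194.8125]]
[[582.44058641 191.51452991  18.        ]
 [628.4600206  183.41844024  18.        ]
 [565.3121436  101.58896132   2.        ]
 [612.60651917  91.50306334   2.        ]]
side wedge [[621.49920364 186.33965325  18.        ]
 [575.4352199  192.62639531  18.        ]
 [609.16686172  90.24995349   2.        ]
 [563.77677601  98.87161376   2.        ]]
```

Run:
```python
from cell import state
from scipy.spatial.transform import Rotation as R
import numpy as np
s=state();M=R.from_euler("xyz",s["tcp_rot"]).as_matrix();print(M.round(3))
print("jaw ang",np.degrees(np.arctan2(M[1,1],M[0,1])))
```

```text
[[-0.     0.419 -0.908]
 [ 0.001 -0.908 -0.419]
 [-1.    -0.001 -0.   ]]
jaw ang -65.25981298466459
```

>>> move_arm([
  [0.345,0.78,0.02,0,0,56,-0.58],
  [0.345,0.78,0.02,0,0,56,-0.58],
  [0.345,0.78,0.02,0,0,56,-0.58],
  [0.345,0.78,0.02,0,0,56,-0.58],
  [0.345,0.78,0.02,0,0,56,-0.58],
  [0.345,0.78,0.02,0,0,56,-0.58],
  [0.345,0.78,0.02,0,0,56,-0.58],
  [0.345,0.78,0.02,0,0,56,-0.58],
  [0.345,0.78,0.02,0,0,56,-0.58],
  [0.345,0.78,0.02,0,0,56,-0.58],
])

```text
t: 1.1
eef_pos: [464.1, -108.5, 226.4]
tcp_rot: [1.247, 1.571, -0.485]
ft_force: [0.5, -0.3, -0.2]
opening: 0.231
```

>>> move_arm([
  [0.14,0.318,0,0,0,0,-0.58],
  [0.14,0.318,0,0,0,0,-0.58],
  [0.14,0.318,0,0,0,0,-0.58],
  [0.14,0.318,0,0,0,0,-0.58],
  [0.14,0.318,0,0,0,0,-0.58],
  [0.14,0.318,0,0,0,0,-0.58],
  [0.14,0.318,0,0,0,0,-0.58],
  [0.14,0.318,0,0,0,0,-0.58],
  [0.14,0.318,0,0,0,0,-0.58],
])

```text
t: 2.0
eef_pos: [603.4, 208.2, 225.5]
tcp_rot: [-1.045, 1.569, -2.775]
ft_force: [-0.3, 0.2, -0.4]
opening: 0.211
```

```bash
cat > look.py <<'E'
from cell import state, read_camera
from h import *
import sys
from scipy.spatial.transform import Rotation as R
n=sys.argv[1]
for c in("top","side"):
    d=read_camera(c);pickle.dump(d,open(c+n+".pkl","wb"))
    if c=="top":crop(d,195,140,140,105,5.7,f"top{n}c.png")
    else:crop(d,180,130,170,140,4.2,f"side{n}c.png")
s=state();M=R.from_euler("xyz",s["tcp_rot"]).as_matrix()
print(s["t"],s["eef_pos"].round(2),"jaw",np.degrees(np.arctan2(M[1,1],M[0,1])).round(2),"toolx",M[:,0].round(3),s["ft_force"].round(2),s["opening"])
E
python3 look.py 1
```

```text
2.1 [603.37 206.65 226.12] jaw -9.29 toolx [-0.001 -0.    -1.   ] [ 0.02 -0.92  0.18] 0.20870776892985068
```

>>> move_arm([
  [0.003,0.009,-0.05,0,0,0,-0.58],
  [0.003,0.009,-0.1,0,0,0,-0.58],
  [0.003,0.009,-0.14,0,0,0,-0.58],
  [0.003,0.009,-0.17,0,0,0,-0.58],
  [0.003,0.009,-0.195,0,0,0,-0.58],
  [0.003,0.009,-0.21,0,0,0,-0.58],
  [0.003,0.009,-0.219,0,0,0,-0.58],
  [0.003,0.009,-0.219,0,0,0,-0.58],
  [0.003,0.009,-0.219,0,0,0,-0.58],
])

```text
t: 3.0
eef_pos: [607.3, 216.4, 8.4]
tcp_rot: [1.943, 1.569, 0.21]
ft_force: [-0.7, 0.6, 0.2]
opening: 0.207
```

```bash
python3 look.py 2
```

```text
3.1 [607.35 216.57   8.63] jaw -9.26 toolx [ 0.002  0.    -1.   ] [-0.34  0.03 -0.09] 0.21443049623628851
```

View pics/side2c.png

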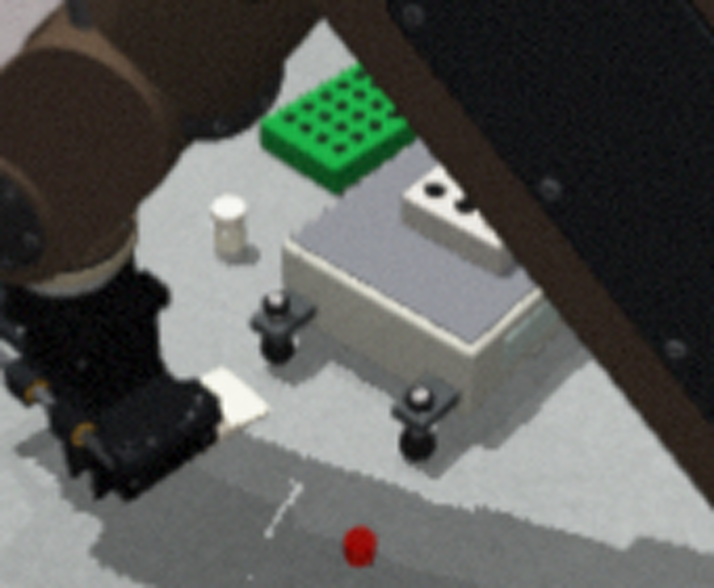

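View pics/top2c.png

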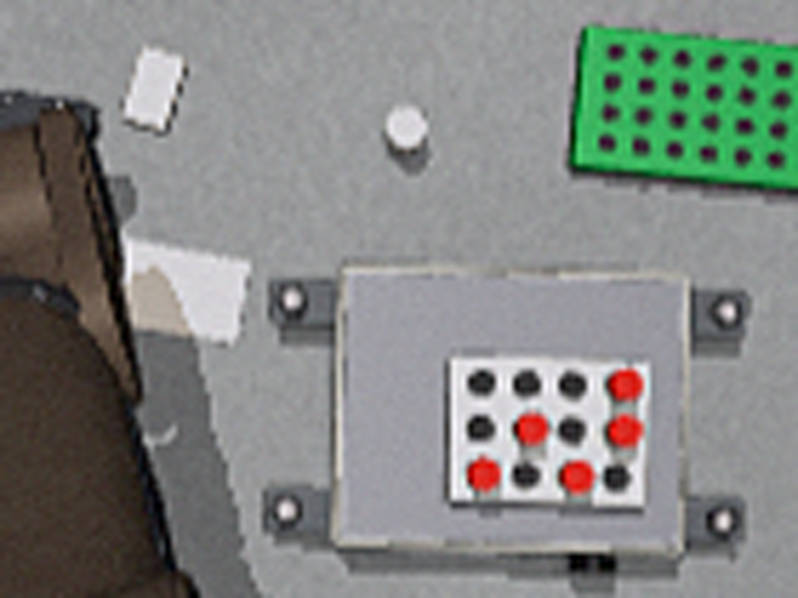

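Both views show the wedge undisturbed, with the fingers behind its back face. I'll start the push.

>>> move_arm([
  [-0.0012,-0.008,-0.002,0,0,0,-0.58],
  [-0.0024,-0.016,-0.002,0,0,0,-0.58],
  [-0.0036,-0.024,-0.002,0,0,0,-0.58],
  [-0.005,-0.032,-0.002,0,0,0,-0.58],
  [-0.006,-0.04,-0.002,0,0,0,-0.58],
  [-0.006,-0.04,-0.002,0,0,0,-0.58],
])

```text
t: 3.7
eef_pos: [600.7, 175.3, 5.4]
tcp_rot: [-0.631, 1.57, -2.365]
ft_force: [-0.3, -0.0, 0.2]
opening: 0.209
```

```bash
python3 look.py 3
python3 - <<'E'
from h import *
import numpy as np
a=cv2.imread("pics/top3c.png");b=cv2.imread("pics/side3c.png")
b=cv2.resize(b,None,fx=.6,fy=.6);a=cv2.resize(a[150:500,0:420],None,fx=.85,fy=.85)
h=max(a.shape[0],b.shape[0]);o=np.zeros((h,a.shape[1]+b.shape[1],3),np.uint8);o[:a.shape[0],:a.shape[1]]=a;o[:b.shape[0],a.shape[1]:]=b
cv2.imwrite("pics/both3.png",o)
E
```

```text
3.8 [600.83 176.18   5.38] jaw -9.29 toolx [ 0. -0. -1.] [ 0.68 -0.43  0.75] 0.20597070381875737
```

View pics/both3.png

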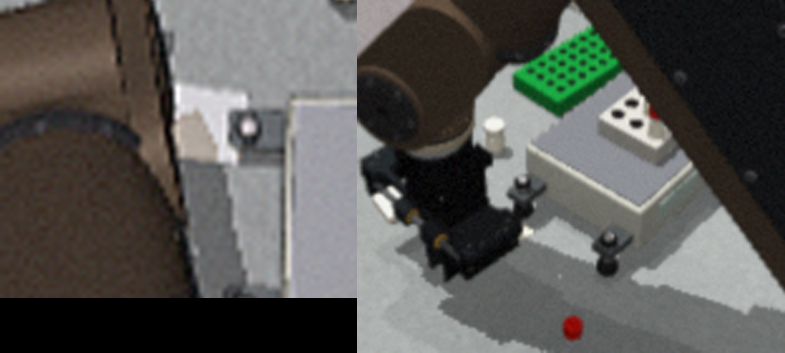

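>>> move_arm([
  [-0.001,-0.006,0,0,0,0,-0.58],
  [-0.002,-0.012,0,0,0,0,-0.58],
  [-0.003,-0.018,0,0,0,0,-0.58],
  [-0.004,-0.024,0,0,0,0,-0.58],
  [-0.0045,-0.028,0,0,0,0,-0.58],
  [-0.005,-0.032,0,0,0,0,-0.58],
  [-0.005,-0.032,0,0,0,0,-0.58],
])

```text
t: 4.5
eef_pos: [595.7, 143.9, 5.3]
tcp_rot: [-0.764, 1.571, -2.497]
ft_force: [-0.4, -0.6, 0.4]
opening: 0.208
```

```bash
python3 look.py 4
python3 - <<'E'
from h import *
for c in("top","side"):
    d=L(c+"4");crop(d,*((225,170,70,60) if c=="top" else (220,170,100,75)),8 if c=="side" else 10,f"{c}4z.png")
E
```

```text
4.6 [595.81 144.4    5.37] jaw -9.27 toolx [ 0. -0. -1.] [-0.18  0.43 -0.02] 0.2094424606955261
```

View pics/top4z.png

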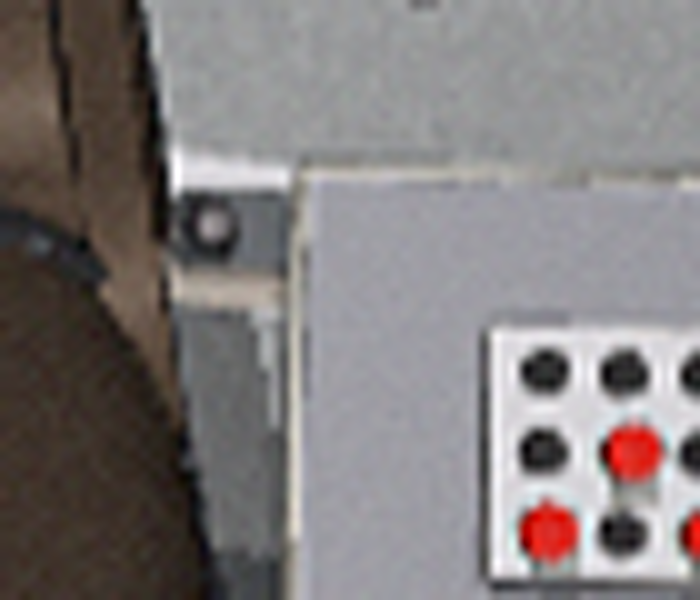

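View pics/side4z.png

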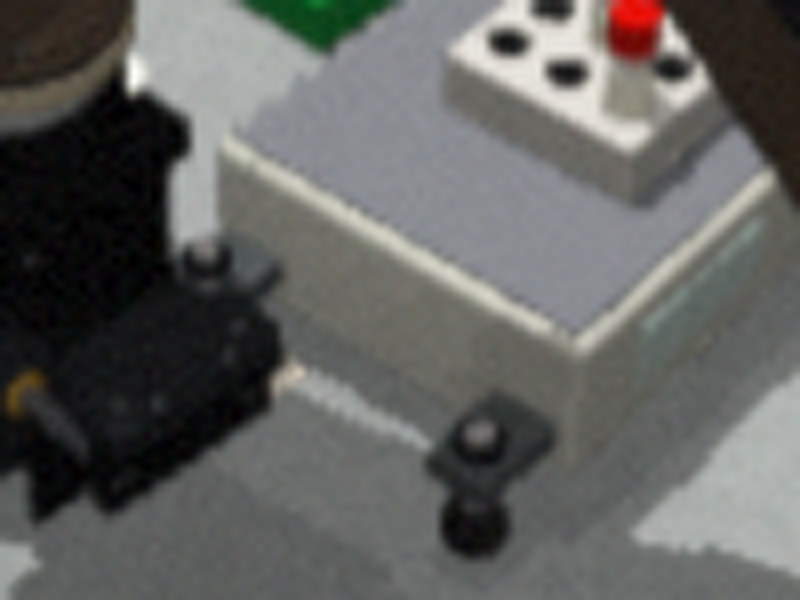

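The wedge straddles the foot evenly: its edges are at rows ~150 and ~300, and the screw is at 228. From here I'll creep forward and watch the force.

>>> move_arm([
  [-0.0003,-0.002,0,0,0,0,-0.58],
  [-0.0006,-0.004,0,0,0,0,-0.58],
  [-0.0009,-0.006,0,0,0,0,-0.58],
  [-0.0009,-0.006,0,0,0,0,-0.58],
])

```text
t: 5.0
eef_pos: [594.9, 138.3, 5.4]
tcp_rot: [0.884, 1.571, -0.848]
ft_force: [0.4, 0.9, 0.6]
opening: 0.21
```

>>> move_arm([
  [-0.0002,-0.001,0,0,0,0,-0.58],
  [-0.0003,-0.002,0,0,0,0,-0.58],
  [-0.0003,-0.002,0,0,0,0,-0.58],
])

```text
t: 5.3
eef_pos: [594.7, 136.7, 5.4]
tcp_rot: [2.242, 1.57, 0.509]
ft_force: [0.2, 3.1, -0.6]
opening: 0.21
```

>>> move_arm([
  [-0.0001,-0.001,0,0,0,0,-0.58],
  [-0.0001,-0.001,0,0,0,0,-0.58],
])

```text
t: 5.5
eef_pos: [594.6, 135.7, 5.4]
tcp_rot: [2.366, 1.57, 0.633]
ft_force: [0.9, 5.3, 0.2]
opening: 0.209
```

>>> move_arm([
  [-0.0001,-0.001,0,0,0,0,-0.58],
  [-0.0001,-0.001,0,0,0,0,-0.58],
])

```text
t: 5.7
eef_pos: [594.5, 134.9, 5.4]
tcp_rot: [2.467, 1.57, 0.734]
ft_force: [0.5, 5.3, -0.0]
opening: 0.211
```

```bash
python3 look.py 5
cat > shift.py <<'E'
from h import *
import sys
a,b=sys.argv[1:3]
for c,rois in(("top",{"block":(268,195,50,40),"caseR":(300,182,40,66),"rlfoot":(239,185,12,14)}),("side",{"feet2":(268,215,24,30),"corner":(230,165,30,20),"case":(250,180,60,50)})):
    A,B=[cv2.cvtColor(L(c+n)["img"],6).astype(np.float32) for n in(a,b)]
    for k,(x,y,w,h) in rois.items():
        r=lambda I:cv2.resize(I[y:y+h,x:x+w],None,fx=4,fy=4,interpolation=2)
        p,q=cv2.phaseCorrelate(r(A),r(B),cv2.createHanningWindow((4*w,4*h),cv2.CV_32F));print(c,k,np.round(np.array(p)/4,2),round(q,2))
E
python3 shift.py 4 5;python3 shift.py 3 5
```

```text
5.8 [594.51 134.86   5.4 ] jaw -9.26 toolx [ 0.  0. -1.] [ 0.    7.07 -1.73] 0.20630000697210038
top block [0.   0.01] 0.7
top caseR [-0.01 -0.  ] 0.67
top rlfoot [ 0.07 -0.03] 0.32
side feet2 [ 0.01 -0.  ] 0.63
side corner [-0.02 -0.07] 0.13
side case [0.01 0.01] 0.21
top block [-0.    0.01] 0.68
top caseR [ 0. -0.] 0.64
top rlfoot [ 0.06 -0.02] 0.29
side feet2 [-0.01  0.  ] 0.58
side corner [0.12 0.01] 0.19
side case [0.   0.01] 0.31
```

The shaker hasn't moved, and the push force has risen to 5–7 N at the predicted snug position. I'll go one more millimetre.

>>> move_arm([
  [-0.0001,-0.001,0,0,0,0,-0.58],
  [-0.0001,-0.001,0,0,0,0,-0.58],
])

```text
t: 6.0
eef_pos: [594.4, 134.1, 5.4]
tcp_rot: [2.476, 1.57, 0.743]
ft_force: [0.5, 7.2, -0.6]
opening: 0.21
```

```bash
python3 look.py 6;python3 shift.py 4 6
```

```text
6.1 [594.45 134.05   5.41] jaw -9.26 toolx [ 0.001  0.001 -1.   ] [ 1.79  7.09 -1.6 ] 0.21092600841031553
top block [0.01 0.01] 0.67
top caseR [-0.01 -0.  ] 0.66
top rlfoot [ 0.07 -0.03] 0.26
side feet2 [ 0.   -0.02] 0.6
side corner [ 0.08 -0.17] 0.13
side case [0.01 0.01] 0.2
```

The force is steady at 7 N and the wedge is snug. I'll back off and rise, then take a look at the result.

>>> move_arm([
  [0.0015,0.01,0,0,0,0,-0.58],
  [0.003,0.02,0,0,0,0,-0.58],
  [0.005,0.032,0,0,0,0,-0.58],
  [0.008,0.045,0.02,0,0,0,-0.58],
  [0.008,0.045,0.07,0,0,0,-1],
  [0.008,0.045,0.12,0,0,0,-1],
  [0.008,0.045,0.17,0,0,0,-1],
  [0.008,0.095,0.18,0,0,0,-1],
  [0.008,0.145,0.18,0,0,0,-1],
  [0.008,0.145,0.18,0,0,0,-1],
])

```text
t: 7.1
eef_pos: [601.5, 284.0, 186.1]
tcp_rot: [2.379, 1.569, 0.651]
ft_force: [0.3, -0.7, 0.3]
opening: 0.003
```

```bash
python3 look.py 7;python3 shift.py 0 7
```

```text
7.2 [601.63 280.01 185.07] jaw -9.11 toolx [-0.    -0.001 -1.   ] [-0.19  0.17 -0.55] 0.00623152660566533
top block [0.01 0.01] 0.69
top caseR [ 0. -0.] 0.61
top rlfoot [-0.02  0.01] 0.7
side feet2 [-0.02 -0.01] 0.66
side corner [-0.02 -0.01] 0.48
side case [-0. -0.] 0.33
```

View pics/top7c.png

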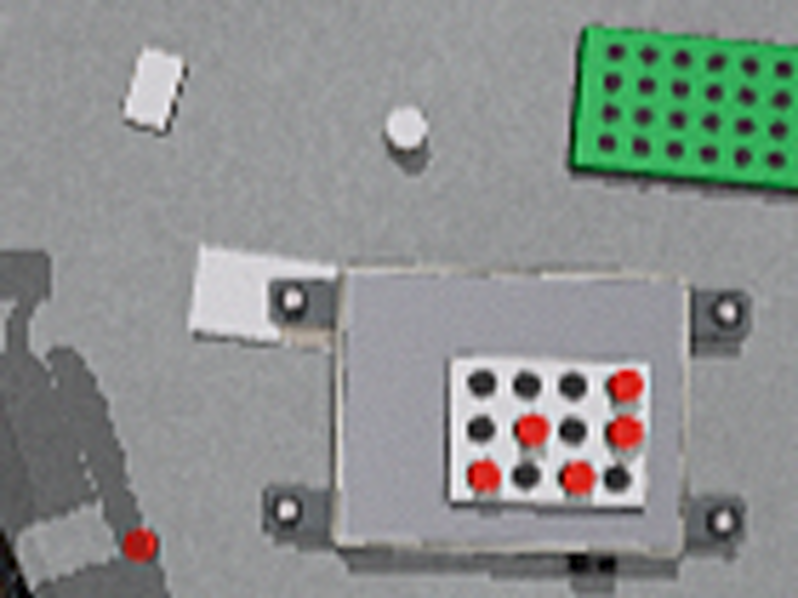

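View pics/side7c.png

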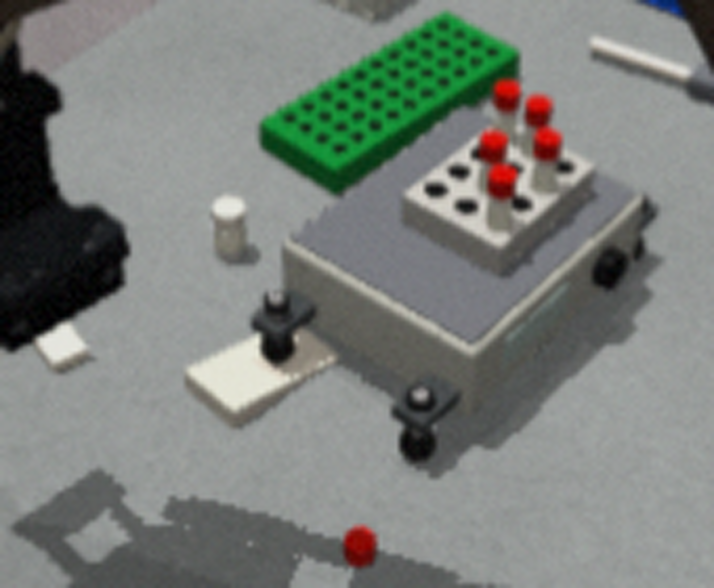

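Both views show the wedge under the foot, centred, with the shaker and bystanders unmoved to within 0.02 px. Next I'll move the shut fingers over the press corner at about (583.5, 20.5).

>>> move_arm([
  [-0.018,-0.05,0,0,0,0,-1],
  [-0.018,-0.1,0,0,0,0,-1],
  [-0.018,-0.15,0,0,0,0,-1],
  [-0.018,-0.2,0,0,0,0,-1],
  [-0.018,-0.24,0,0,0,0,-1],
  [-0.018,-0.26,0,0,0,0,-1],
  [-0.018,-0.26,-0.04,0,0,0,-1],
  [-0.018,-0.26,-0.07,0,0,0,-1],
  [-0.018,-0.26,-0.08,0,0,0,-1],
  [-0.018,-0.26,-0.08,0,0,0,-1],
])

```text
t: 8.2
eef_pos: [583.7, 17.9, 104.4]
tcp_rot: [-1.433, 1.568, 3.117]
ft_force: [0.7, -0.6, 0.5]
opening: 0.005
```

```bash
python3 look.py 8
```

```text
8.3 [584.79  18.29 106.39] jaw -9.27 toolx [ 0.001 -0.    -1.   ] [ 0.15 -0.48  0.57] 0.006509186273406179
```

View pics/side8c.png

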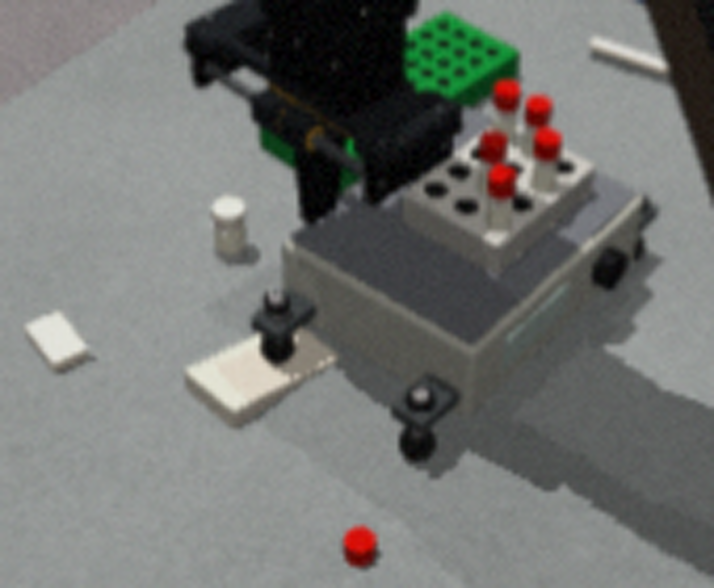

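The side view shows the fingertips above the rear-left corner of the case, clear of the tubes. I'll lower them slowly.

>>> move_arm([
  [-0.001,0.003,-0.005,0,0,0,-1],
  [-0.001,0.003,-0.01,0,0,0,-1],
  [-0.001,0.003,-0.012,0,0,0,-1],
  [-0.001,0.003,-0.013,0,0,0,-1],
  [-0.001,0.003,-0.013,0,0,0,-1],
])

```text
t: 8.8
eef_pos: [583.3, 21.5, 92.3]
tcp_rot: [-0.566, 1.571, -2.298]
ft_force: [-0.0, -0.1, 0.5]
opening: 0.007
```

>>> move_arm([
  [0,0,-0.001,0,0,0,-1],
  [0,0,-0.001,0,0,0,-1],
])

```text
t: 9.0
eef_pos: [583.3, 21.5, 91.4]
tcp_rot: [1.377, 1.571, -0.355]
ft_force: [0.3, 0.6, 0.3]
opening: 0.007
```

>>> move_arm([
  [0,0,-0.001,0,0,0,-1],
  [0,0,-0.001,0,0,0,-1],
])

```text
t: 9.2
eef_pos: [583.3, 21.5, 90.3]
tcp_rot: [-0.12, 1.571, -1.853]
ft_force: [0.3, -0.1, -0.3]
opening: 0.002
```

>>> move_arm([
  [0,0,-0.0005,0,0,0,-1],
  [0,0,-0.001,0,0,0,-1],
  [0,0,-0.001,0,0,0,-1],
])

```text
t: 9.5
eef_pos: [583.2, 21.5, 89.3]
tcp_rot: [-0.99, 1.571, -2.722]
ft_force: [-0.3, 0.1, 0.5]
opening: 0.004
```

>>> move_arm([
  [0,0,-0.0005,0,0,0,-1],
  [0,0,-0.0005,0,0,0,-1],
])

```text
t: 9.7
eef_pos: [583.3, 21.5, 88.8]
tcp_rot: [1.181, 1.571, -0.552]
ft_force: [0.7, 0.0, -0.4]
opening: 0.007
```

>>> move_arm([
  [0,0,-0.0005,0,0,0,-1],
  [0,0,-0.0005,0,0,0,-1],
])

```text
t: 9.9
eef_pos: [583.2, 21.5, 88.3]
tcp_rot: [-1.064, 1.571, -2.796]
ft_force: [-0.1, -1.1, 0.7]
opening: 0.006
```

>>> move_arm([
  [0,0,-0.0005,0,0,0,-1],
  [0,0,-0.0005,0,0,0,-1],
])

```text
t: 10.1
eef_pos: [583.4, 21.5, 88.2]
tcp_rot: [1.593, 1.57, -0.14]
ft_force: [-1.2, -0.4, 3.4]
opening: 0.003
```

```bash
python3 look.py 9; python3 shift.py 8 9; python3 -c "
from h import *
crop(L('side9'),220,150,80,75,8,'side9z.png')"
```

```text
10.2 [583.36  21.51  88.15] jaw -9.26 toolx [ 0. -0. -1.] [-0.59  0.5   4.95] 0.0033154460948897593
top block [ 0.01 -0.01] 0.72
top caseR [-0. -0.] 0.82
top rlfoot [-0.97  0.09] 0.32
side feet2 [-0.   -0.01] 0.7
side corner [-1.02  0.  ] 0.36
side case [-0.02  0.  ] 0.31
```

View pics/side9z.png

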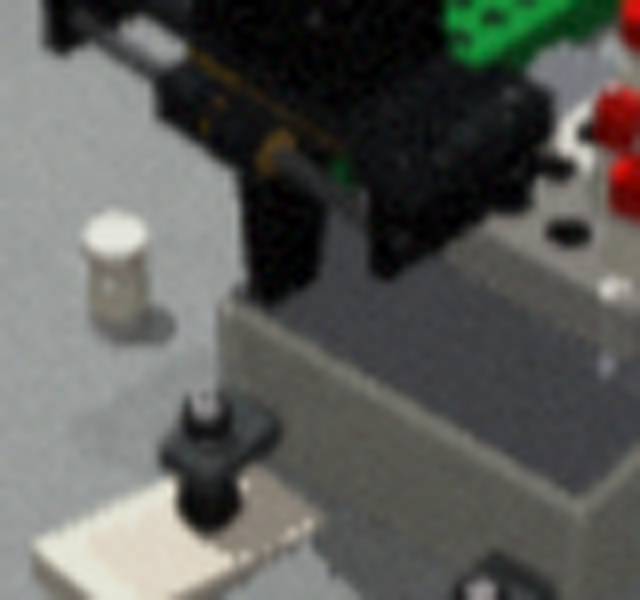

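Contact came at z≈88.2. I'll press firmly and watch whether it dips.

>>> move_arm([
  [0,0,-0.0005,0,0,0,-1],
  [0,0,-0.001,0,0,0,-1],
  [0,0,-0.001,0,0,0,-1],
])

```text
t: 10.5
eef_pos: [583.5, 21.5, 87.9]
tcp_rot: [1.63, 1.57, -0.102]
ft_force: [-3.4, 1.0, 13.2]
opening: 0.007
```

>>> move_arm([
  [0,0,-0.0005,0,0,0,-1],
  [0,0,-0.001,0,0,0,-1],
  [0,0,-0.001,0,0,0,-1],
])

```text
t: 10.8
eef_pos: [583.6, 21.5, 87.8]
tcp_rot: [1.63, 1.569, -0.103]
ft_force: [-5.8, 0.3, 22.8]
opening: 0.004
```

>>> move_arm([
  [0,0,-0.0004,0,0,0,-1],
  [0,0,-0.0004,0,0,0,-1],
  [0,0,-0.0004,0,0,0,-1],
  [0,0,-0.0004,0,0,0,-1],
])

```text
t: 11.2
eef_pos: [583.6, 21.5, 87.7]
tcp_rot: [1.62, 1.569, -0.112]
ft_force: [-5.6, 0.9, 26.5]
opening: 0.004
```

```bash
python3 look.py A; python3 shift.py 9 A;python3 shift.py 8 A
```

```text
11.3 [583.65  21.51  87.74] jaw -9.25 toolx [ 0.002 -0.    -1.   ] [-7.78 -0.08 26.3 ] 0.004061251170703696
top block [-0. -0.] 0.76
top caseR [-0. -0.] 0.71
top rlfoot [-0.03 -0.1 ] 0.68
side feet2 [-0.01  0.  ] 0.67
side corner [ 0.01 -0.01] 0.51
side case [-0.02 -0.01] 0.36
top block [ 0.   -0.01] 0.65
top caseR [0. 0.] 0.7
top rlfoot [-0.97 -0.02] 0.35
side feet2 [-0.   -0.01] 0.67
side corner [-1.03 -0.03] 0.26
side case [-0.01 -0.01] 0.27
```

At 26 N the corner gives less than 0.5 mm and nothing moves. Next I'll release, rise and retreat.

>>> move_arm([
  [0,0,0.001,0,0,0,-1],
  [0,0,0.003,0,0,0,-1],
  [0,0,0.01,0,0,0,-1],
  [0,0,0.04,0,0,0,-1],
  [0,0,0.08,0,0,0,-1],
  [0,0,0.12,0,0,0,-1],
  [0,0.05,0.15,0,0,0,-1],
  [0,0.1,0.15,0,0,0,-1],
  [0,0.15,0.15,0,0,0,-1],
  [0,0.2,0.15,0,0,0,-1],
])

```text
t: 12.3
eef_pos: [583.1, 216.0, 236.1]
tcp_rot: [1.924, 1.57, 0.191]
ft_force: [1.7, -0.4, 0.2]
opening: 0.003
```

>>> move_arm([
  [0,0.04,0,0,0,0,-1],
  [0,0.06,0,0,0,0,-1],
  [0,0.06,0,0,0,0,-1],
  [0,0.06,0,0,0,0,-1],
  [0,0.06,0,0,0,0,-1],
])

```text
t: 12.8
eef_pos: [583.5, 272.8, 235.5]
tcp_rot: [-0.163, 1.57, -1.897]
ft_force: [1.1, -0.2, -0.3]
opening: 0.003
```

```bash
python3 look.py B; python3 shift.py 0 B; echo; python3 shift.py 7 B
python3 - <<'E'
from wedge import *
t=L("topB")
q=wedge_top(t,(222,178,254,206));print(q,plane(t,q,18.))
a=cv2.cvtColor(L("top7")["img"],6).astype(np.float32);b=cv2.cvtColor(t["img"],6).astype(np.float32)
for r in [(222,178,18,26),(210,148,24,24),(256,154,20,18)]:
    x,y,w,h=r;print(cv2.phaseCorrelate(a[y:y+h,x:x+w].copy(),b[y:y+h,x:x+w].copy()))
E
```

```text
12.9 [583.6  272.86 235.63] jaw -9.35 toolx [ 0. -0. -1.] [ 0.38 -0.77  1.13] 0.0014293126642796353
top block [0.   0.01] 0.67
top caseR [0. 0.] 0.61
top rlfoot [-0.03  0.01] 0.68
side feet2 [-0.02 -0.01] 0.69
side corner [0.02 0.01] 0.47
side case [-0.01  0.01] 0.3

top block [-0. -0.] 0.93
top caseR [-0. -0.] 0.78
top rlfoot [ 0.01 -0.  ] 0.92
side feet2 [-0. -0.] 0.74
side corner [0.01 0.02] 0.51
side case [ 0. -0.] 0.53
hull 317.234375 rect ((151.40476989746094, 111.96022033691406), (196.74319458007812, 123.46977996826172), 8.637130737304688)
[[227.4375 196.9375]
 [229.8125 182.1875]
 [253.4375 185.8125]
 [243.1875 199.0625]] [[573.58385009 127.29861397  18.        ]
 [622.94575971 118.1509008   18.        ]
 [608.6434458   39.20502635  18.        ]
 [565.03636375  74.76528005  18.        ]]
((0.0026678488870288675, 0.604686258983925), 1.026989700372327)
((0.04746197001280983, -0.05150646640217715), 0.9802805628213618)
((0.007649106522915616, -0.16318093569493364), 1.0047200651632415)
```

View pics/sideBc.png

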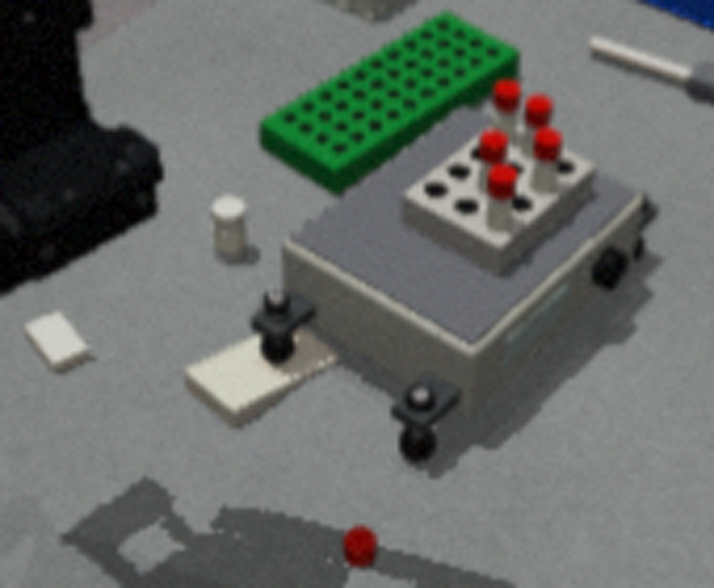

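View pics/topBc.png

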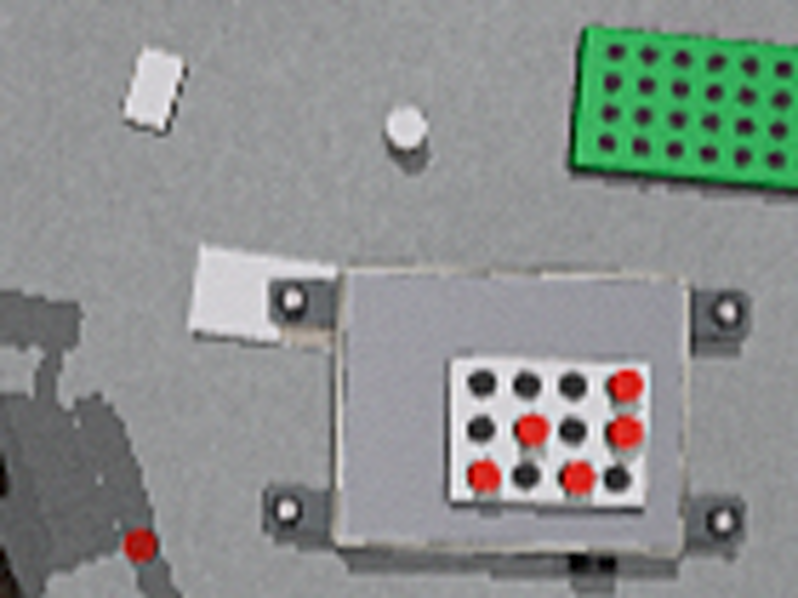

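The last pictures show the wedge back corners at the same pixels as before the press, the shaker unmoved and the arm clear.

```bash
python3 -c "
from cell import job_done;print(job_done())"
```

```text
the job is handed in; nothing more can be done
None
```

I pushed the wedge thin end first under the shaker's rear left foot with both fingers on its back face. I stopped when resistance had risen to a steady 7 N or so, within a millimetre of the predicted snug position. I then pressed on the case corner above that foot with about 26 N, let go, backed the arm away and handed the job in at about 13 s.

**Checks that passed:**
- **Press:** the corner gave only about 0.5 mm under the 26 N press, and neither camera showed the shaker dip.
- **Shaker:** it moved no more than about 0.03 px between the first and last pictures.
- **Bystanders:** the cap, vial, spacer and nearby rack looked unmoved. I did not check the tip box and pipette separately.

**Checks that disagreed:**
- **Press height:** the fingers met the case top at a TCP height of about 88.2 mm, not 90 mm; I put this down to calibration.
- **Wedge position:** the top view put the wedge's back about 57 mm from the foot, against 60 mm nominal. The fingers' position gave about 59 mm.
- **Wedge shift:** one small image comparison suggested the wedge moved 0.6 px during the press. Its corners were at the same pixels by eye, so I took that as noise.

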